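Lock the detector post in its holder

TASK

Turn the detector on top of the post until the flat on the post squarely faces the setscrew in the holder, then push the long arm of the hex key down near its end until the setscrew is firmly tight on the flat (about 12 N at the end of the key; never more than 25 N on the key, which would strip the screw). Leave the key in the screw, let everything go and do not disturb the other things on the bench.

Things in the scene. Friction and masses are not known exactly. Their poses are not given: they have to be found in the camera images.
- holder: aluminium slab 180 (x) x 220 (y) x 12 mm fixed on the bench, with an upright dark steel tube (44 mm diameter, top 125 mm above the bench) at its centre. Origin: centre of the slab's underside, on the post's vertical axis. The setscrew is on the tube's holder +x side, its axis along holder x, 100 mm above the bench, in a small boss ending 28 mm from the post's axis.
- detector (a point): centre of the white detector box, 64 x 30 x 40 mm (its x, y, z), on top of the post, 198 mm above the bench on the post's axis. It is one piece with the post and turns with it about the vertical; it can be gripped from above across its 30 mm width (its y). On its +x end is a round snout, 20 mm in diameter, reaching 45 mm from the axis, on the same side as the post's flat.
- key_bend (a point): the bend of the hex key, on the screw's axis about 52 mm at the start (47 mm when tight) from the post's axis along holder +x, 100 mm above the bench. The short arm runs from here into the screw along holder -x; the long arm starts here and swings in the upright plane across holder x.
- key_end (a point): free end of the hex key's long arm, centre of the 7 mm bar, 110 mm from the bend
- collar: bystander: steel shaft collar, 36 mm wide, 12 mm high, lying on the slab; origin at its underside
- standoff: bystander: brass rod 14 mm in diameter, 40 mm high, standing on the slab; origin at its underside
- driver: bystander: screwdriver, 190 mm, lying on the bench
- spanner: bystander: spanner, 160 mm, lying on the bench
- screws: bystander: grey open two-part tray, 120 x 90 x 35 mm
- adapter: bystander: steel coaxial adapter, 56 mm long, lying on the bench
- shell: bystander: white connector shell, 66 x 40 x 16 mm
- mug: bystander: white mug, 80 mm wide, 92 mm high
- post_flat (a point): middle of the bare flat on the steel post (24 mm in diameter, flat 8 mm from the axis, 18 mm wide), 150 mm above the bench between tube and detector box; +x points straight out of the flat, the same way as the snout. The post cannot be lifted; it stays where it is turned (friction about 0.25 N m).
- post: the steel post with the detector on it (one piece), turning in the holder about its vertical axis between stops 1.9 rad either way; origin on that axis at bench height; +x is the side of its flat (and of the snout), so the flat faces the setscrew when post x points along holder x. Starts turned 0.6 to 1.4 rad counter-clockwise (seen from above) of that.
- key: the L-shaped steel hex key (7 mm thick) in the setscrew. Its long arm starts raised 0.6 to 1.1 rad above level towards holder +y. Pushed down it turns the screw in (4 mm per rad, the key moving along) against about 0.3 to 0.5 N m up to a hard stop: tight on the flat with the arm 0.3 to 0.6 rad below level (not known beforehand). On the round it jams springily, arm still above level. Stays where left.
- tip: inner end of the setscrew, inside the tube; moves along holder -x, up to 5 mm, as the key is turned down, and bears on the post when tight. Not seen; its origin is that of the holder, moved along with it.

How it is judged:
By the outcome, as a careful person would: the job done as asked, in the order asked, and still so for the second after the job is handed in, with the robot touching nothing.
It also fails if it takes over 54 s, if anything falls off the work surface, if the arm or the gripper's body presses on something with over 40 N, if the wrist force passes 120 N, or if a joint passes its speed limit or range.

ROBOT

A 6-joint arm with a two-finger parallel gripper is mounted at the origin on the work surface. World frame = base frame: x ahead of the robot, y to its left, z up, the work surface at z = 0. Lengths are in m, angles in rad, forces in N, time in s.
With the tool pointing down it reaches from about 0.25 to 0.775 m from the base axis. Payload 4 kg.
Tool frame: the origin (TCP) lies at the very end of the fingers, on their centre line; the grasp point (between the pads) lies 19 mm behind it; y points along the fingers, z is the direction in which the jaws open and shut, and the axes are right-handed (so a half turn about y gives the same grasp; the last joint's range is limited). The gripper opens to 85 mm and grips with 20 to 120 N. Pads are 22 mm wide; open, the fingers measure 114 mm over their backs; the gripper's body (76 mm by 85 mm) begins 54 mm behind the grasp point. The pads swing forward as they close: fully open they stand 13 mm farther back than shut.
Start: joints at [-1.38, 0.087, 1.371, -0, 1.684, -0.103], TCP at [0.159, -0.526, 0.231] pointing down, gripper open.
Joint ranges: [-3.1, 3.1], [-0.76, 2.03], [0.27, 2.55], [-1.08, 4.22], [0.17, 2.65], [-2.57, 2.57]. Speed limits (rad/s): [2.79, 2.79, 3.14, 3.14, 3.14, 3.14].

INTERFACE

Orientations are given as a rotation vector (axis times angle).
In Python, from rig import arm gives the robot as it stands.
- The arm moves only by the shell command python3 -m inch 'ROWS' [OPENING] [FORCE]. ROWS is a JSON object of lists of equal length, an entry for each row: "dp": the shift along the tool's x, y, z in mm, a list of three; "twist": the turn about the tool's y in degrees. A call has 1 to 20 rows; each row is the pose to reach, as a shift and turn from the pose commanded when the call began, along the tool's axes at that moment; what a row does not reach only later rows make up. A row lasts 1/12 s, in which the tool goes at most 41.7 mm and 7.16 degrees, less where a joint would pass 70% of its speed; a pose out of reach is approached as far as the arm can. A call with a gripper value outside its range is refused whole. OPENING is the closure, from 0 (fully open) to 1 (shut), set as the call begins (- or left out, the last holds). The fingers move at their own pace and stop on an object; FORCE is the grip in N (left out, the last holds). Time passes only in rows, so rows that repeat a pose let the fingers close. It gives the time, the measured TCP pose, the force and the opening at its end, in the units of the state.
- arm.get_obs(): the state, without advancing time (a new reading comes with each control period).
- arm.grab_frame(name): name is "side" or "top" or "wrist"; returns the picture (400x640x3 uint8, blue, green, red); there is no depth.
- arm.camera_params(name): a dict with "fx", "fy", "cx", "cy" (pixels), "eye" and "rotation" of the camera in the world; the wrist camera has in their place "tool_from_camera" (4x4, takes a point from camera to tool coordinates, whose origin is the TCP and whose axes are the tool frame's). Camera axes: x right, y up, looking along -z (the intrinsics and any distortion apply to the point x, -y, -z); pixel columns grow to the right and rows downward; lengths in m; the calibration is good to about 2 mm. A picture is of the moment at which its call begins: read the wrist's pose just before it. camera_params takes no time and is no camera call.
- arm.close_job(): hands the job in, once; it reports no verdict.
The state is a dict: "time": time; "joint_positions": joint angles; "joint_velocities": joint speeds; "tau": joint torques, N m; "tool_pos": TCP position; "ee_rot": TCP orientation; "ft_force": force on the tool from outside, world axes, zero at the start; "moment": the same for the moment, N m; "width": opening from 0.0 (shut) to 1.0 (fully open).
Only numpy, scipy, OpenCV 4.12 (cv2) and the standard library are available. Lean on these libraries where they do the work, as an engineer would, in place of code of your own. Each camera call takes 0.05 s, during which the arm holds its last target. There are 200 camera calls.

## Working session

There is one attempt and no reset: what is moved stays moved. The work goes in short steps, Python scripts to look and compute and a shell command to move; the robot and the scene stay as the last step left them, time stands still between calls to the robot, and variables do not carry over. Pictures are saved under pics/ and viewed, about 8 in all and at most 12, crops included, and the job is handed in when it is done.

```bash
ls; mkdir -p pics; python3 - <<'E'
from rig import arm
import cv2
o=arm.get_obs();print(o)
for n in("side","top"):
    cv2.imwrite(f"pics/{n}0.png",arm.grab_frame(n));print(n,arm.camera_params(n))
print(arm.camera_params("wrist"))
E
```

```text
pics
{'time': 0.0, 'joint_positions': array([-1.38012128e+00,  8.79384002e-02,  1.37228237e+00, -8.64953850e-07,
        1.68359241e+00, -1.03084705e-01]), 'joint_velocities': array([-0.00160132, -0.00083175, -0.00042434,  0.00013636, -0.00080155,
        0.00040923]), 'tau': array([ 3.14346717e-04, -3.51865089e+01, -3.13270497e+01, -3.04557707e-04,
        1.07361807e-02, -4.59366305e-06]), 'tool_pos': array([ 0.15916124, -0.52593946,  0.23013393]), 'ee_rot': array([-0.30540305,  2.06591988, -2.06129223]), 'ft_force': array([-0.88550105,  0.15476484,  0.58125872]), 'moment': array([-0.01482951,  0.01654912, -0.03386159]), 'width': 0.9974686593668914}
side {'fx': 393.7637345447048, 'fy': 393.7637345447048, 'cx': 310.8408684157194, 'cy': 201.1780148605818, 'eye': array([0.47170521, 0.84902201, 0.84158394]), 'rotation': array([ 0.02792539, -1.28999139, -2.79221717])}
top {'fx': 437.36543316561995, 'fy': 437.36543316561995, 'cx': 309.87381169420576, 'cy': 199.6129592717798, 'eye': array([0.27069111, 0.02022733, 1.19800957]), 'rotation': array([ 0.17435764, -0.16442947, -1.53901558])}
{'fx': 343.6268694706111, 'fy': 343.6268694706111, 'cx': 317.18211019561363, 'cy': 200.27783599197443, 'tool_from_camera': array([[-1.01749329e-03, -9.63256161e-01, -2.68582450e-01,
        -6.88489534e-02],
       [ 1.53049430e-04,  2.68582436e-01, -9.63256690e-01,
        -1.42226949e-01],
       [ 9.99999471e-01, -1.02121361e-03, -1.25855019e-04,
        -3.37242399e-05],
       [ 0.00000000e+00,  0.00000000e+00,  0.00000000e+00,
         1.00000000e+00]])}
```

View pics/side0.png

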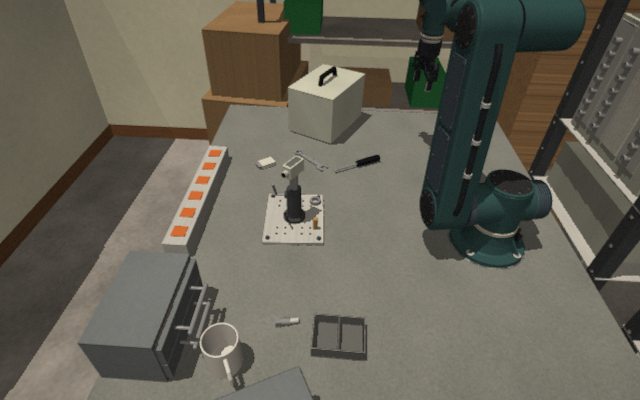

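View pics/top0.png

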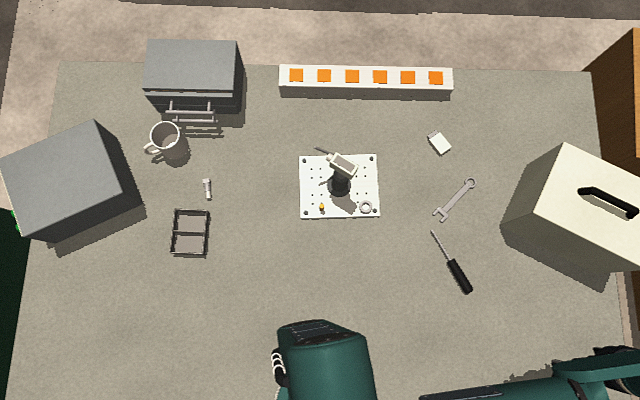

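```bash
python3 - <<'E'
import cv2,numpy as np
a=cv2.imread("pics/side0.png")[140:250,240:345];b=cv2.imread("pics/top0.png")[140:225,290:390]
a=cv2.resize(a,(400,419),interpolation=2);b=cv2.resize(b,(400,340),interpolation=2)
b=cv2.copyMakeBorder(b,0,79,0,0,0);cv2.imwrite("pics/c0.png",np.hstack([a,b]))
E
```

```text
(no output)
```

View pics/c0.png

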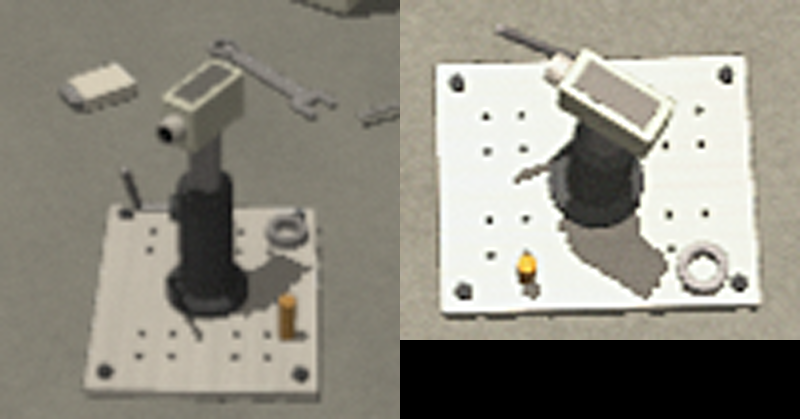

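```bash
cat > h.py <<'E'
import cv2,numpy as np
from rig import arm
from scipy.spatial.transform import Rotation as R
def ray(n,uv):
    p=arm.camera_params(n);d=np.array([(uv[0]-p['cx'])/p['fx'],-(uv[1]-p['cy'])/p['fy'],-1])
    return p['eye'],R.from_rotvec(p['rotation']).apply(d)
def onz(n,uv,z):
    e,d=ray(n,uv);return e+d*(z-e[2])/d[2]
def two(uvs):
    A=[];b=[]
    for n,uv in uvs:
        e,d=ray(n,uv);d=d/np.linalg.norm(d);M=np.eye(3)-np.outer(d,d);A.append(M);b.append(M@e)
    x=np.linalg.lstsq(np.vstack(A),np.hstack(b),rcond=None)[0]
    return x,[np.linalg.norm(M@x-q)*1000 for M,q in zip(A,b)]
E
python3 - <<'E'
from h import *
# slab corners (crop px/4+offset)
C=[(437,64),(746,58),(761,300),(442,310)]
P=[onz("top",((u-400)/4+290,v/4+140),.012) for u,v in C]
P=np.array(P);print(P.round(4));c=P.mean(0);print("centre",c, "sizes",np.linalg.norm(P-np.roll(P,-1,0),axis=1))
S=[(110,207),(315,209),(318,395),(85,390)]
s=105/400
Q=np.array([onz("side",(u*s+240,v*s+140),.012) for u,v in S]);print(Q.round(4),Q.mean(0))
B=[(587,50),(675,98),(652,137),(562,88)] # box top corners
T=np.array([onz("top",((u-400)/4+290,v/4+140),.218) for u,v in B]);print(T.round(4),T.mean(0),np.linalg.norm(T-np.roll(T,-1,0),axis=1))
d=T[0]-T[1];print("box angle",np.arctan2(d[1],d[0]), np.arctan2(*(T[3]-T[2])[1::-1]))
B=[(245,62),(205,60),(163,100),(200,105)]
T=np.array([onz("side",(u*s+240,v*s+140),.218) for u,v in B]);print(T.round(4),T.mean(0),np.linalg.norm(T-np.roll(T,-1,0),axis=1))
print("keyend",two([("top",(100/4+290,30/4+140)),("side",(125*s+240,170*s+140))]))
E
```

```text
[[ 0.6574  0.0646  0.012 ]
 [ 0.6672 -0.1546  0.012 ]
 [ 0.4929 -0.1637  0.012 ]
 [ 0.4804  0.0557  0.012 ]]
centre [ 0.57447815 -0.04951892  0.012     ] sizes [0.2193841  0.17460649 0.21969591 0.1772438 ]
[[ 0.6688 -0.147   0.012 ]
 [ 0.491  -0.1586  0.012 ]
 [ 0.4789  0.0625  0.012 ]
 [ 0.6554  0.071   0.012 ]] [ 0.57353718 -0.0429976   0.012     ]
[[ 0.601  -0.031   0.218 ]
 [ 0.5729 -0.0827  0.218 ]
 [ 0.5489 -0.0694  0.218 ]
 [ 0.5774 -0.0166  0.218 ]] [ 0.57504112 -0.04990667  0.218     ] [0.05885536 0.02739349 0.05987854 0.02764755]
box angle 1.0725027858449114 1.0762756685041392
[[ 0.5455 -0.0751  0.218 ]
 [ 0.5752 -0.0752  0.218 ]
 [ 0.6    -0.022   0.218 ]
 [ 0.573  -0.0181  0.218 ]] [ 0.57341809 -0.04759887  0.218     ] [0.02973785 0.05872606 0.02724163 0.06331055]
keyend (array([0.62307513, 0.02041972, 0.18619504]), [np.float64(0.10775593517444129), np.float64(0.10775593517461438)])
```

```bash
cat >> h.py <<'E'
C0=np.array([.5745,-.0485]);YAW=.052
def rel(target,jaw=None):
    o=arm.get_obs();Rm=R.from_rotvec(o['ee_rot']).as_matrix()
    print("t",round(o['time'],2),"tcp",o['tool_pos'].round(4),"jaw",np.arctan2(Rm[1,2],Rm[0,2]).round(3),"down",Rm[:,1].round(3),"j",o['joint_positions'].round(2),"w",o['width'].round(3),"F",o['ft_force'].round(1))
    print("dp mm",(Rm.T@(np.array(target)-o['tool_pos'])*1000).round(1))
    if jaw is not None:
        d=-(jaw-np.arctan2(Rm[1,2],Rm[0,2]));d=(d+np.pi/2)%np.pi-np.pi/2;print("twist",np.degrees(d).round(1),"or +-180")
E
python3 -c "
from h import *
rel([*C0,.29],1.074+np.pi/2)"
```

```text
Traceback (most recent call last):
  File "h.py", line 18, in rel
    print("t",round(o['time'],2),"tcp",o['tool_pos'].round(4),"jaw",np.arctan2(Rm[1,2],Rm[0,2]).round(3),"down",Rm[:,1].round(3),"j",o['joint_positions'].round(2),"w",o['width'].round(3),"F",o['ft_force'].round(1))
                                                                                                                                                                       ^^^^^^^^^^^^^^^^
AttributeError: 'float' object has no attribute 'round'
```

```bash
sed -i "s/o\['width'\].round(3)/round(o['width'],3)/" h.py
python3 -c "
from h import *
rel([*C0,.29],1.074+np.pi/2)"
```

```text
t 0.1 tcp [ 0.1592 -0.526   0.2302] jaw -1.277 down [-0.     0.002 -1.   ] j [-1.38  0.09  1.37 -0.    1.68 -0.1 ] w 1.002 F [-0.   0.2 -0.3]
dp mm [-535.8  -59.  -336.9]
twist -44.7 or +-180
```

```bash
python3 -m inch '{"dp":[[0,-40,0],[0,-60,0],[-536,-59,-337],[-536,-59,-337],[-536,-59,-337],[-536,-59,-337],[-536,-59,-337],[-536,-59,-337],[-536,-59,-337],[-536,-59,-337],[-536,-59,-337],[-536,-59,-337],[-536,-59,-337],[-536,-59,-337],[-536,-59,-337],[-536,-59,-337],[-536,-59,-337],[-536,-59,-337],[-536,-59,-337],[-536,-59,-337]],"twist":[0,0,-45,-45,-45,-45,-45,-45,-45,-45,-45,-45,-45,-45,-45,-45,-45,-45,-45,-45]}' 0
python3 -c "
from h import *
rel([*C0,.29],1.074+np.pi/2)"
```

```text
time: 1.77
tool_pos: [0.5743, -0.0488, 0.2895]
ee_rot: [-0.938, 1.562, -1.561]
ft_force: [-0.5, -1.0, -0.1]
width: 1.0
t 1.77 tcp [ 0.5743 -0.0488  0.2895] jaw -0.491 down [-0.002 -0.001 -1.   ] j [-0.18  0.14  1.19 -0.    1.81  0.31] w 1.0 F [-0.5 -1.  -0.1]
dp mm [-0.3 -0.5  0. ]
twist 0.3 or +-180
```

```bash
python3 - <<'E'
from h import *
cv2.imwrite("pics/w1.png",arm.grab_frame("wrist"))
E
```

```text
(no output)
```

View pics/w1.png

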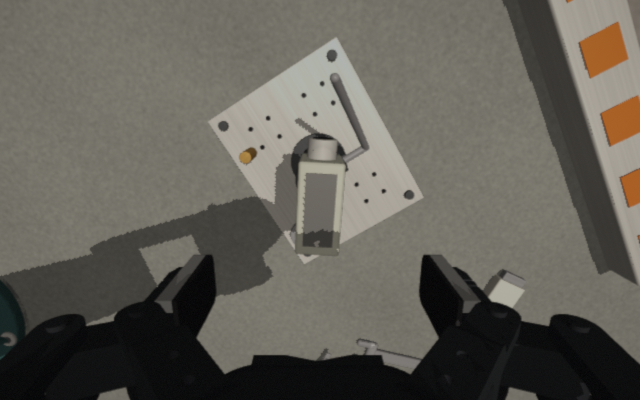

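```bash
cat >> h.py <<'E'
def wz(uv,z):
    p=arm.camera_params("wrist");o=arm.get_obs();T=np.array(p['tool_from_camera']);Rm=R.from_rotvec(o['ee_rot']).as_matrix()
    d=Rm@T[:3,:3]@np.array([(uv[0]-p['cx'])/p['fx'],-(uv[1]-p['cy'])/p['fy'],-1]);e=o['tool_pos']+Rm@T[:3,3]
    return e+d*(z-e[2])/d[2]
E
python3 - <<'E'
from h import *
im=cv2.imread("pics/w1.png");hsv=cv2.cvtColor(im,cv2.COLOR_BGR2HSV)
S=np.array([wz(p,.012) for p in[(336,38),(424,197),(209,122)]]);print(S.round(4))
print("centre",(S[1]+S[2])/2)
d=S[0]-S[1];print("yaw from y edge",np.arctan2(-d[0],d[1]),np.linalg.norm(d)); d=S[0]-S[2];print("x edge",np.arctan2(d[1],d[0]),np.linalg.norm(d))
T=np.array([wz(p,.218) for p in[(300,162),(346,164),(341,248),(296,248)]]);print(T.round(4),T.mean(0),np.linalg.norm(T-np.roll(T,-1,0),axis=1))
for a,b in((0,3),(1,2)):
    d=T[a]-T[b];print("ang",np.arctan2(d[1],d[0]))
print("bend",wz((366,149),.1),"end",wz((336,79),.186))
E
```

```text
[[ 0.6592  0.0638  0.012 ]
 [ 0.6727 -0.1529  0.012 ]
 [ 0.4833  0.0536  0.012 ]]
centre [ 0.57801731 -0.04965218  0.012     ]
yaw from y edge 0.06233561225953673 0.2170798010817367
x edge 0.057859521350366816 0.17612164209206965
[[ 0.581  -0.0149  0.218 ]
 [ 0.6058 -0.0297  0.218 ]
 [ 0.5771 -0.079   0.218 ]
 [ 0.5504 -0.0647  0.218 ]] [ 0.57857338 -0.04705075  0.218     ] [0.02891953 0.05708422 0.03029744 0.05841825]
ang 1.019805089922894
ang 1.0430629856003397
bend [ 0.6287409  -0.04809235  0.1       ] end [0.6259153  0.01926075 0.186     ]
```

```bash
python3 -m inch '{"dp":[[-1,30,1],[-1,60,1],[-1,90,1],[-1,107,1],[-1,107,1],[-1,107,1]],"twist":[1.7,1.7,1.7,1.7,1.7,1.7]}' 0 &&
python3 -m inch '{"dp":[[0,0,0],[0,0,0],[0,0,0],[0,0,0],[0,0,0],[0,0,0],[0,0,0],[0,0,0],[0,0,0],[0,0,0],[0,0,0],[0,0,0]],"twist":[0,0,0,0,0,0,0,0,0,0,0,0]}' 1 50
python3 -c "
from h import *
rel([.576,-.0485,.182],.056-np.pi/2)"
```

```text
time: 2.32
tool_pos: [0.5748, -0.0498, 0.1829]
ee_rot: [-0.916, 1.585, -1.583]
ft_force: [-0.2, -0.8, 0.2]
width: 1.001
time: 3.32
tool_pos: [0.5759, -0.048, 0.1848]
ee_rot: [-0.915, 1.581, -1.582]
ft_force: [-3.6, 0.7, 5.6]
width: 0.349
t 3.32 tcp [ 0.5759 -0.048   0.1848] jaw -0.521 down [ 0.001 -0.    -1.   ] j [-0.18  0.16  1.38  0.    1.6   0.34] w 0.349 F [-3.6  0.7  5.6]
dp mm [0.4 2.8 0.3]
twist 56.9 or +-180
```

```bash
python3 -m inch '{"dp":[[0,0,0],[0,0,0],[0,0,0],[0,0,0],[0,0,0],[0,0,0],[0,0,0],[0,0,0],[0,0,0],[0,0,0],[0,0,0],[0,0,0],[0,0,0],[0,0,0],[0,0,0],[0,0,0]],"twist":[3,7,11,15,19,23,27,31,35,39,43,47,51,55,57,57]}'
python3 -c "
from h import *
rel([.576,-.0485,.182],.056-np.pi/2);print(arm.get_obs()['moment'])"
```

```text
time: 4.65
tool_pos: [0.5761, -0.0482, 0.1849]
ee_rot: [-0.058, 2.193, -2.194]
ft_force: [-2.8, 0.6, 5.8]
width: 0.344
t 4.65 tcp [ 0.5761 -0.0482  0.1849] jaw -1.517 down [ 0.001 -0.001 -1.   ] j [-0.18  0.16  1.38 -0.    1.6   1.34] w 0.344 F [-2.8  0.6  5.8]
dp mm [0.1 2.9 0.3]
twist -0.1 or +-180
[ 0.13936382  0.44347605 -0.10855526]
```

```bash
python3 -m inch '{"dp":[[0,0,0],[0,0,0],[0,0,0],[0,0,0],[0,0,0],[0,0,0],[0,-30,0],[0,-60,0],[0,-90,0],[0,-110,0],[0,-110,0],[0,-110,0]],"twist":[0,0,0,0,0,0,0,0,0,0,0,0]}' 0
python3 - <<'E'
from h import *
rel([.576,-.0485,.182])
cv2.imwrite("pics/w2.png",arm.grab_frame("wrist"))
E
```

```text
time: 5.65
tool_pos: [0.5767, -0.0484, 0.295]
ee_rot: [-0.056, 2.191, -2.193]
ft_force: [-0.0, -0.2, -1.5]
width: 1.002
t 5.65 tcp [ 0.5767 -0.0484  0.295 ] jaw -1.516 down [ 0.004 -0.001 -1.   ] j [-0.18  0.15  1.18 -0.    1.81  1.33] w 1.002 F [-0.  -0.2 -1.5]
dp mm [  1.1 113.   -0. ]
```

View pics/w2.png

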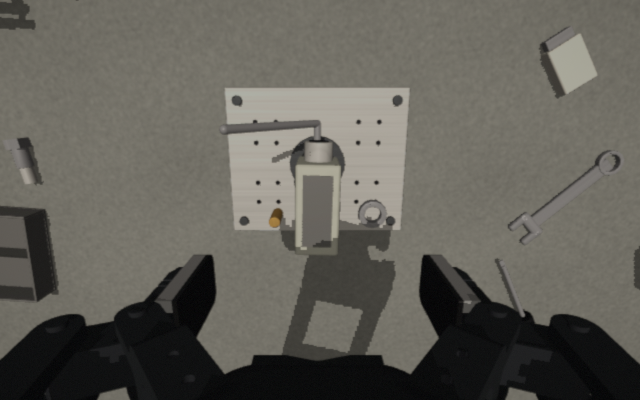

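```bash
python3 - <<'E'
from h import *
g=cv2.GaussianBlur(cv2.cvtColor(cv2.imread("pics/w2.png"),6),(0,0),1).astype(float)
def edge(seq,horiz,a,b): # along seq, strongest gradient in [a,b]; returns pts
    out=[]
    for s in seq:
        l=g[a:b,s] if horiz else g[s,a:b]
        d=np.abs(np.gradient(l));k=d.argmax();k=min(max(k,1),len(d)-2)
        den=d[k-1]-2*d[k]+d[k+1];k2=k+(.5*(d[k-1]-d[k+1])/den if den else 0)
        out.append((s,a+k2) if horiz else (a+k2,s))
    return np.array(out)
def ang(pts,z):
    P=np.array([wz(p,z)[:2] for p in pts])
    for _ in range(3):
        c=P.mean(0);v=np.linalg.svd(P-c)[2][0];r=np.abs((P-c)@[-v[1],v[0]]);P=P[r<=max(2*np.median(r),1e-4)]
    return np.degrees(np.arctan(v[1]/v[0])).round(2) if abs(v[0])>abs(v[1]) else np.degrees(-np.arctan(v[0]/v[1])).round(2),c.round(4),len(P),(np.median(r)*1000).round(2)
print("slab +x edge",ang(edge(range(250,390,4),1,80,95),.012))
print("slab +y edge",ang(edge(list(range(95,122,2))+list(range(135,220,3)),0,220,240),.012))
print("slab -y edge",ang(edge(range(95,215,3),0,398,416),.012))
print("window L",ang(edge(range(180,225,2),0,299,308),.218),"R",ang(edge(range(180,225,2),0,328,336),.218))
print("box L",ang(edge(range(170,240,2),0,290,299),.218),"box R",ang(edge(range(170,240,2),0,335,347),.218))
print("window front",ang(edge(range(307,330,1),1,170,182),.218))
print("bend",wz((318,127),.1),"end",wz((224,129),.186))
E
```

```text
slab +x edge (np.float64(3.28), array([ 0.6641, -0.045 ]), 34, np.float64(0.03))
slab +y edge (np.float64(3.22), array([0.5673, 0.0605]), 28, np.float64(0.11))
slab -y edge (np.float64(3.35), array([ 0.5755, -0.156 ]), 29, np.float64(0.1))
window L (np.float64(1.79), array([ 0.5828, -0.0378]), 22, np.float64(0.04)) R (np.float64(1.71), array([ 0.5825, -0.0575]), 20, np.float64(0.03))
box L (np.float64(3.22), array([ 0.579 , -0.0336]), 29, np.float64(0.74)) box R (np.float64(3.76), array([ 0.5803, -0.0614]), 18, np.float64(0.07))
window front (np.float64(2.07), array([ 0.6011, -0.0472]), 23, np.float64(0.07))
bend [ 0.62406885 -0.04615856  0.1       ] end [0.62426302 0.02103561 0.186     ]
```

```bash
python3 - <<'E'
import cv2
cv2.imwrite("pics/z2.png",cv2.resize(cv2.imread("pics/w2.png")[105:265,260:380],None,fx=4,fy=4,interpolation=cv2.INTER_NEAREST)[:600])
E
```

```text
(no output)
```

View pics/z2.png

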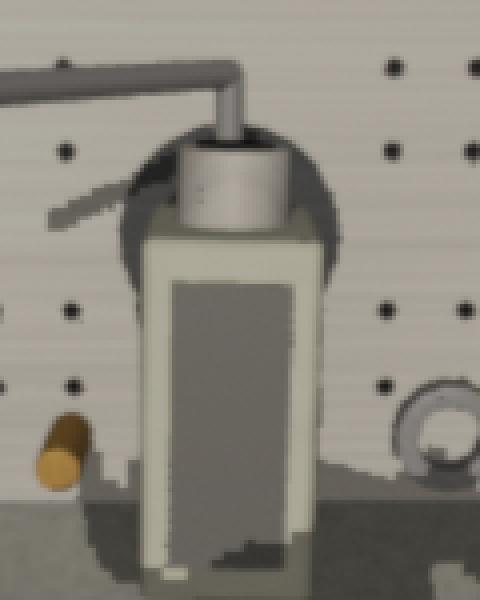

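```bash
python3 -m inch '{"dp":[[0,40,0],[0,80,0],[0,111,0],[0,111,0],[0,111,0]],"twist":[0,0,0,0,0]}' 0 &&
python3 -m inch '{"dp":[[0,0,0],[0,0,0],[0,0,0],[0,0,0],[0,0,0],[0,0,0],[0,0,0],[0,0,0],[0,0,0],[0,0,0],[0,0,0],[0,0,0],[0,0,0],[0,0,0],[0,0,0]],"twist":[0,0,0,0,0,0,0,0,0,0,-0.5,-1,-1.6,-1.6,-1.6]}' 1 50
python3 -c "
from h import *
rel([.576,-.0485,.182])"
python3 -m inch '{"dp":[[0,0,0],[0,0,0],[0,0,0],[0,0,0],[0,0,0],[0,0,0],[0,-30,0],[0,-60,0],[0,-90,0],[0,-110,0],[0,-110,0],[0,-110,0]],"twist":[0,0,0,0,0,0,0,0,0,0,0,0]}' 0
python3 - <<'E'
from h import *
rel([.576,-.0485,.182])
im=arm.grab_frame("wrist");cv2.imwrite("pics/w3.png",im)
cv2.imwrite("pics/z3.png",cv2.resize(im[105:255,260:380],None,fx=4,fy=4,interpolation=cv2.INTER_NEAREST))
E
```

```text
time: 6.12
tool_pos: [0.5738, -0.0479, 0.1782]
ee_rot: [-0.07, 2.2, -2.196]
ft_force: [-0.2, -0.2, 0.0]
width: 1.004
time: 7.37
tool_pos: [0.577, -0.0482, 0.1845]
ee_rot: [-0.086, 2.177, -2.178]
ft_force: [0.3, 0.8, 6.0]
width: 0.339
t 7.37 tcp [ 0.577  -0.0482  0.1845] jaw -1.488 down [ 0.004 -0.    -1.   ] j [-0.18  0.16  1.38  0.    1.6   1.31] w 0.339 F [0.3 0.8 6. ]
dp mm [1.  2.5 0.2]
time: 8.37
tool_pos: [0.5767, -0.0484, 0.294]
ee_rot: [-0.086, 2.176, -2.179]
ft_force: [-0.6, -0.9, -0.5]
width: 1.002
t 8.37 tcp [ 0.5767 -0.0484  0.294 ] jaw -1.488 down [ 0.004 -0.001 -1.   ] j [-0.18  0.15  1.18 -0.    1.81  1.31] w 1.002 F [-0.6 -0.9 -0.5]
dp mm [  1.1 112.   -0. ]
```

View pics/z3.png

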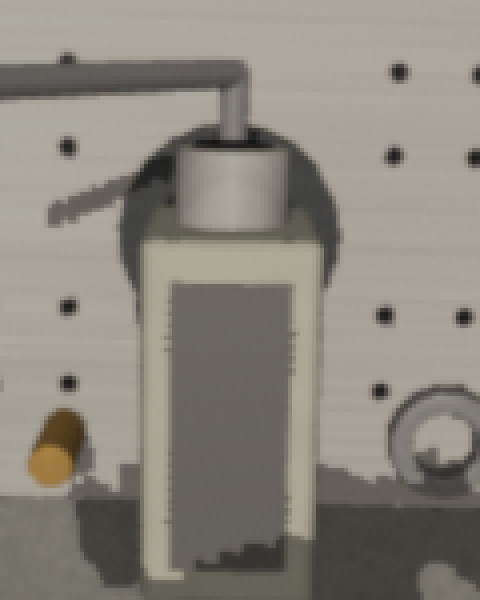

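```bash
python3 - <<'E'
from h import *
g0=cv2.GaussianBlur(cv2.cvtColor(cv2.imread("pics/w3.png"),6),(0,0),1).astype(float)
g1=cv2.GaussianBlur(cv2.cvtColor(cv2.imread("pics/w2.png"),6),(0,0),1).astype(float)
def edge(g,seq,horiz,a,b,sgn):
    out=[]
    for s in seq:
        l=g[a:b,s] if horiz else g[s,a:b]
        d=sgn*np.gradient(l);k=d.argmax();k=min(max(k,1),len(d)-2)
        den=d[k-1]-2*d[k]+d[k+1];k2=k+(.5*(d[k-1]-d[k+1])/den if den else 0)
        out.append((s,a+k2) if horiz else (a+k2,s))
    return np.float32(out)
def ang(p): # image angle via robust line fit
    vx,vy,x,y=cv2.fitLine(p,cv2.DIST_HUBER,0,.1,.001).ravel()
    return (np.degrees(np.arctan(vy/vx)) if abs(vx)>abs(vy) else np.degrees(-np.arctan(vx/vy))).round(2)
for n,g in(("before",g1),("after",g0)):
    print(n,"slab front",ang(edge(g,range(250,390,4),1,80,97,1)),"slab y edges (converging)",ang(edge(g,list(range(96,120,2))+list(range(140,215,3)),0,218,242,1)),ang(edge(g,range(96,212,3),0,394,416,-1)))
    print(" window front",ang(edge(g,range(307,330),1,170,182,-1)),"L",ang(edge(g,range(182,232,2),0,298,307,-1)),"R",ang(edge(g,range(182,232,2),0,328,338,1)),"box top front",ang(edge(g,range(300,338),1,160,170,1)),"box L",ang(edge(g,range(175,225,2),0,290,300,1)))
E
```

```text
before slab front -0.1 slab y edges (converging) -3.92 3.83
 window front 1.1 L 0.79 R 2.21 box top front 1.34 box L -0.51
after slab front 1.6 slab y edges (converging) -2.35 5.41
 window front 0.76 L 0.25 R 2.45 box top front 0.5 box L -0.56
```

```bash
python3 -m inch '{"dp":[[-20,0,-20],[-40,0,-40],[-52,0,-57],[-52,0,-57],[-52,0,-57],[-52,0,-57],[-52,0,-57],[-52,0,-57],[-52,0,-57],[-52,0,-57],[-52,0,-57],[-52,0,-57],[-52,0,-57],[-52,20,-57],[-52,50,-57],[-52,79,-57],[-52,79,-57],[-52,79,-57]],"twist":[-6,-13,-20,-27,-34,-41,-48,-55,-62,-69,-76,-83,-88.5,-88.5,-88.5,-88.5,-88.5,-88.5]}' 1 50
python3 - <<'E'
from h import *
rel([.6236,.0123,.192],.057)
a=arm.grab_frame("side")[140:250,240:345];b=arm.grab_frame("wrist")
cv2.imwrite("pics/s4.png",np.hstack([cv2.resize(a,(380,400),interpolation=2),cv2.resize(b,None,fx=.65,fy=.65) if 0 else cv2.resize(b[:, 110:530],(400,400))]))
E
```

```text
time: 9.92
tool_pos: [0.6211, 0.013, 0.2089]
ee_rot: [-1.241, 1.174, -1.163]
ft_force: [0.6, 0.1, 0.6]
width: 0.0
t 9.92 tcp [0.6211 0.013  0.2089] jaw 0.056 down [-0.009  0.    -1.   ] j [-0.07  0.26  1.22 -0.    1.67 -0.13] w 0.0 F [0.6 0.1 0.6]
dp mm [ 0.8 16.9  2.6]
twist -0.0 or +-180
```

View pics/s4.png

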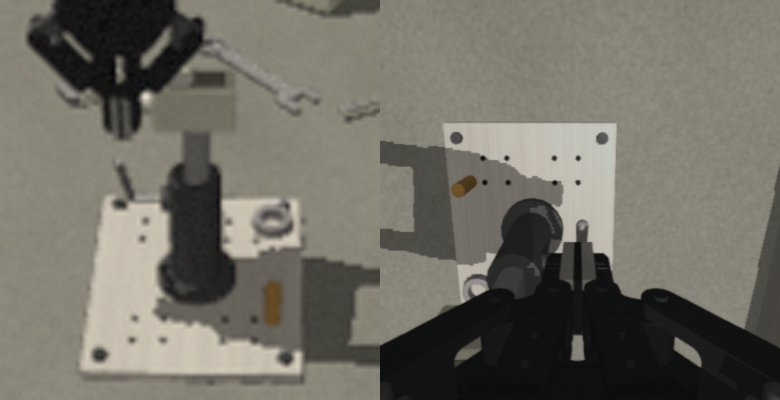

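```bash
python3 -m inch '{"dp":[[0,0,0],[0,0,0],[0,5,0],[0,10,0],[0,15,0],[0,18,0],[0,18,0]],"twist":[0,0,0,0,0,0,0]}'
python3 -c "
from h import *
rel([.6236,.0123,.188],.057)"
```

```text
time: 10.6
tool_pos: [0.6225, 0.0129, 0.1936]
ee_rot: [-1.237, 1.17, -1.166]
ft_force: [0.0, -0.1, 0.0]
width: -0.001
t 10.6 tcp [0.6225 0.0129 0.1936] jaw 0.056 down [-0.003  0.    -1.   ] j [-0.07  0.26  1.25 -0.    1.64 -0.13] w -0.001 F [ 0.  -0.1  0. ]
dp mm [0.6 5.6 1.1]
twist -0.0 or +-180
```

```bash
python3 -m inch '{"dp":[[0,3,0],[-2,6,0],[-4,9,0],[-7,12,0],[-10,15,0],[-13,18,0],[-16,21,0],[-18,23,0],[-20,25,0],[-20,25,0]],"twist":[0,0,0,0,0,0,0,0,0,0]}'
```

```text
time: 11.43
tool_pos: [0.6225, 0.0339, 0.1718]
ee_rot: [-1.233, 1.165, -1.167]
ft_force: [-0.6, 1.8, 4.5]
width: 0.004
```

```bash
python3 -m inch '{"dp":[[-3,4,0],[-5,8,0],[-7,11,0],[-9,14,0],[-10,17,0],[-11,20,0],[-13,24,0],[-15,28,0],[-16,32,0],[-17,35,0],[-18,39,0],[-19,43,0],[-19,45,0],[-19,45,0]],"twist":[0,0,0,0,0,0,0,0,0,0,0,0,0,0]}'
```

```text
time: 12.6
tool_pos: [0.6207, 0.053, 0.1256]
ee_rot: [-1.235, 1.167, -1.166]
ft_force: [-1.7, 1.2, 2.9]
width: -0.001
```

```bash
python3 -m inch '{"dp":[[0,4,0],[-1,8,0],[-1,12,0],[-1,15,0],[-2,18,0],[-2,21,0],[-2,24,0],[-2,27,0],[-2,30,0],[-2,33,0],[-2,36,0],[-2,39,0],[-2,41,0],[-2,41,0]],"twist":[0,0,0,0,0,0,0,0,0,0,0,0,0,0]}'
```

```text
time: 13.77
tool_pos: [0.6204, 0.0532, 0.0832]
ee_rot: [-1.237, 1.168, -1.168]
ft_force: [-1.6, 0.9, 2.7]
width: -0.002
```

```bash
for i in 1; do python3 -m inch '{"dp":[[0,1,0],[0,2,0],[0,3,0],[0,3,0]],"twist":[0,0,0,0]}'; done; python3 -m inch '{"dp":[[0,1,0],[0,2,0],[0,3,0],[0,3,0]],"twist":[0,0,0,0]}'
```

```text
time: 14.1
tool_pos: [0.6209, 0.0535, 0.0811]
ee_rot: [-1.236, 1.167, -1.168]
ft_force: [-1.7, -1.4, 3.6]
width: -0.0
time: 14.43
tool_pos: [0.621, 0.0537, 0.0782]
ee_rot: [-1.235, 1.167, -1.168]
ft_force: [-0.7, -1.2, 3.5]
width: 0.001
```

```bash
python3 -m inch '{"dp":[[0,1,0],[0,2,0],[0,3,0],[0,3,0]],"twist":[0,0,0,0]}'
```

```text
time: 14.77
tool_pos: [0.6209, 0.0537, 0.0751]
ee_rot: [-1.235, 1.167, -1.168]
ft_force: [-1.2, -1.4, 4.2]
width: 0.005
```

```bash
python3 -m inch '{"dp":[[0,1,0],[0,2,0],[0,2,0]],"twist":[0,0,0]}'
```

```text
time: 15.02
tool_pos: [0.6209, 0.0538, 0.0731]
ee_rot: [-1.235, 1.167, -1.168]
ft_force: [-0.0, -0.8, 4.1]
width: -0.001
```

```bash
python3 -m inch '{"dp":[[0,1,0],[0,2,0],[0,2,0]],"twist":[0,0,0]}'
```

```text
time: 15.27
tool_pos: [0.6209, 0.0538, 0.0711]
ee_rot: [-1.235, 1.168, -1.168]
ft_force: [-1.9, -0.3, 3.4]
width: 0.003
```

```bash
python3 -m inch '{"dp":[[0,1,0],[0,2,0],[0,2,0]],"twist":[0,0,0]}'
```

```text
time: 15.52
tool_pos: [0.6208, 0.0537, 0.0691]
ee_rot: [-1.236, 1.168, -1.168]
ft_force: [-1.2, -0.5, 3.9]
width: -0.005
```

```bash
python3 -m inch '{"dp":[[0,1,0],[0,2,0],[0,2,0]],"twist":[0,0,0]}'
```

```text
time: 15.77
tool_pos: [0.6208, 0.0538, 0.0671]
ee_rot: [-1.235, 1.168, -1.167]
ft_force: [-0.3, -0.8, 2.9]
width: -0.001
```

```bash
python3 -m inch '{"dp":[[0,1,0],[0,2,0],[0,2,0]],"twist":[0,0,0]}'
```

```text
time: 16.02
tool_pos: [0.6208, 0.0538, 0.0651]
ee_rot: [-1.235, 1.168, -1.167]
ft_force: [-0.6, -0.6, 3.7]
width: 0.0
```

```bash
python3 -m inch '{"dp":[[0,1,0],[0,2,0],[0,2,0]],"twist":[0,0,0]}'
```

```text
time: 16.27
tool_pos: [0.6208, 0.0537, 0.0631]
ee_rot: [-1.236, 1.168, -1.168]
ft_force: [0.5, -2.1, 3.4]
width: -0.003
```

```bash
python3 -m inch '{"dp":[[0,1,0],[0,2,0],[0,2,0]],"twist":[0,0,0]}'
```

```text
time: 16.52
tool_pos: [0.6208, 0.0538, 0.0611]
ee_rot: [-1.235, 1.168, -1.167]
ft_force: [0.2, -0.0, 4.0]
width: 0.0
```

```bash
python3 -m inch '{"dp":[[0,1,0],[0,2,0],[0,2,0]],"twist":[0,0,0]}'
```

```text
time: 16.77
tool_pos: [0.6208, 0.0538, 0.0591]
ee_rot: [-1.235, 1.168, -1.168]
ft_force: [-0.1, -0.0, 5.0]
width: 0.002
```

```bash
python3 -m inch '{"dp":[[0,1,0],[0,2,0],[0,2,0]],"twist":[0,0,0]}'
```

```text
time: 17.02
tool_pos: [0.6209, 0.0538, 0.0572]
ee_rot: [-1.235, 1.168, -1.168]
ft_force: [0.0, -0.1, 6.1]
width: -0.001
```

```bash
python3 -m inch '{"dp":[[0,0.5,0],[0,1,0],[0,1,0]],"twist":[0,0,0]}'
```

```text
time: 17.27
tool_pos: [0.621, 0.0536, 0.0567]
ee_rot: [-1.235, 1.167, -1.168]
ft_force: [-1.0, -1.0, 6.6]
width: 0.001
```

```bash
python3 -m inch '{"dp":[[0,0.5,0],[0,1,0],[0,1,0]],"twist":[0,0,0]}'
```

```text
time: 17.52
tool_pos: [0.6211, 0.0534, 0.0561]
ee_rot: [-1.235, 1.167, -1.169]
ft_force: [-1.6, -2.3, 8.4]
width: 0.002
```

```bash
python3 -m inch '{"dp":[[0,1,0],[0,2,0],[0,2,0],[0,2,0]],"twist":[0,0,0,0]}'
```

```text
time: 17.85
tool_pos: [0.6215, 0.0538, 0.0549]
ee_rot: [-1.234, 1.166, -1.169]
ft_force: [-1.9, -0.1, 10.1]
width: 0.003
```

```bash
python3 -m inch '{"dp":[[0,1,0],[0,1.5,0],[0,1.5,0],[0,1.5,0]],"twist":[0,0,0,0]}'
python3 -c "
from h import *
for i in range(1): rel([.621,.0538,.06]);print(arm.get_obs()['moment'])"
```

```text
time: 18.18
tool_pos: [0.6216, 0.0535, 0.0541]
ee_rot: [-1.234, 1.166, -1.169]
ft_force: [-1.8, -1.9, 11.8]
width: 0.003
t 18.18 tcp [0.6216 0.0535 0.0541] jaw 0.056 down [ 0.002 -0.001 -1.   ] j [-0.    0.34  1.43 -0.    1.37 -0.06] w 0.003 F [-1.8 -1.9 11.8]
dp mm [-0.3 -5.9 -0.6]
[-0.3202544   0.47534662 -0.07989879]
```

```bash
python3 -m inch '{"dp":[[0,1,0],[0,1.5,0],[0,1.5,0],[0,1.5,0],[0,1.5,0]],"twist":[0,0,0,0,0]}'
```

```text
time: 18.6
tool_pos: [0.6217, 0.0532, 0.0532]
ee_rot: [-1.234, 1.165, -1.17]
ft_force: [-4.2, -1.9, 13.4]
width: -0.005
```

```bash
python3 -m inch '{"dp":[[0,1,0],[0,1.7,0],[0,1.7,0],[0,1.7,0],[0,1.7,0],[0,1.7,0]],"twist":[0,0,0,0,0,0]}'
```

```text
time: 19.1
tool_pos: [0.6221, 0.0535, 0.0521]
ee_rot: [-1.233, 1.164, -1.17]
ft_force: [-2.9, -1.1, 15.0]
width: -0.002
```

```bash
python3 -m inch '{"dp":[[0,0.5,0],[0,1.2,0],[0,1.2,0],[0,1.2,0],[0,1.2,0],[0,1.2,0]],"twist":[0,0,0,0,0,0]}'
```

```text
time: 19.6
tool_pos: [0.6222, 0.0533, 0.0515]
ee_rot: [-1.233, 1.164, -1.171]
ft_force: [-3.3, -2.4, 17.8]
width: -0.004
```

```bash
python3 -m inch '{"dp":[[0,-3,0],[0,-6,0],[0,-12,0],[0,-30,0],[0,-60,0],[0,-90,0],[0,-120,0],[0,-150,0],[0,-190,0],[0,-190,0],[0,-190,0]],"twist":[0,0,0,0,0,0,0,0,0,0,0]}'
python3 -m inch '{"dp":[[-20,0,-20],[-40,0,-40],[-40,0,-80],[-40,0,-110],[-40,0,-110],[-40,0,-110]],"twist":[0,0,0,0,0,0]}'
python3 - <<'E'
from h import *
rel([.5,.1,.25])
t=arm.grab_frame("top");s=arm.grab_frame("side");w=arm.grab_frame("wrist")
cv2.imwrite("pics/t5.png",t);cv2.imwrite("pics/s5.png",s);cv2.imwrite("pics/w5.png",w)
f=lambda a:cv2.resize(a,(266,280),interpolation=2)
cv2.imwrite("pics/v5.png",np.hstack([f(s[140:250,240:345]),f(t[125:230,285:385]),f(w[0:400,110:490])]))
E
```

```text
time: 20.52
tool_pos: [0.6219, 0.0539, 0.2401]
ee_rot: [-1.232, 1.164, -1.17]
ft_force: [0.7, -0.3, -1.0]
width: -0.001
time: 21.02
tool_pos: [0.5067, 0.0877, 0.2349]
ee_rot: [-1.239, 1.17, -1.165]
ft_force: [0.6, -0.6, -0.0]
width: -0.003
t 21.02 tcp [0.5067 0.0877 0.2349] jaw 0.057 down [-0.004 -0.    -1.   ] j [0.06 0.01 1.44 0.   1.69 0.  ] w -0.003 F [ 0.6 -0.6 -0. ]
dp mm [-12.7 -15.1  -6.1]
```

View pics/v5.png

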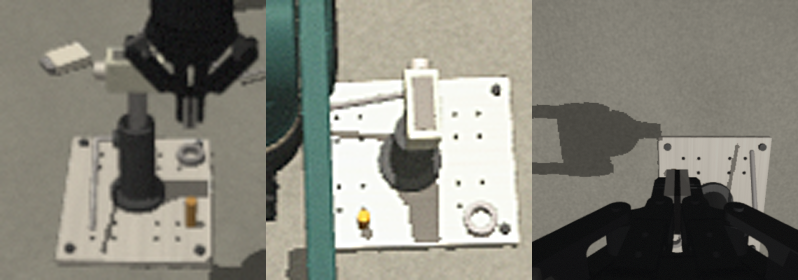

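```bash
python3 -m inch '{"dp":[[-40,-20,0],[-80,-40,0],[-120,-40,0],[-150,-40,0],[-150,-40,0],[-150,-40,0],[-150,-40,0],[-150,-40,0]],"twist":[0,0,0,0,0,0,0,0]}'
python3 - <<'E'
from h import *
t=arm.grab_frame("top");s=arm.grab_frame("side")
cv2.imwrite("pics/t6.png",t);cv2.imwrite("pics/s6.png",s)
f=lambda a:cv2.resize(a,(400,420),interpolation=2)
cv2.imwrite("pics/v6.png",np.hstack([f(s[140:250,240:345]),f(t[125:230,285:385])]))
for n,a in(("top",t),("side",s)):
    d=cv2.absdiff(a,cv2.imread(f"pics/{n}0.png")).max(2);k=cv2.connectedComponentsWithStats((d>40).astype('uint8'))
    print(n,[r[:5].tolist() for r in k[2][1:] if r[4]>12])
E
```

```text
time: 21.83
tool_pos: [0.501, 0.2363, 0.2767]
ee_rot: [-1.236, 1.169, -1.169]
ft_force: [0.3, 0.1, 0.2]
width: -0.002
top [[114, 91, 264, 309, 29854], [302, 147, 57, 39, 686], [329, 190, 28, 26, 195], [418, 345, 222, 55, 6221], [303, 365, 7, 7, 22], [288, 374, 9, 10, 45], [295, 377, 50, 23, 504]]
side [[419, 0, 92, 74, 2521], [502, 0, 118, 85, 3310], [560, 0, 24, 7, 87], [587, 13, 10, 6, 33], [631, 23, 9, 6, 18], [295, 28, 21, 7, 57], [328, 35, 312, 270, 16491], [292, 36, 139, 111, 8477], [616, 36, 7, 5, 29], [493, 41, 12, 23, 135], [633, 47, 7, 6, 36], [419, 87, 87, 169, 7624], [398, 96, 9, 9, 24], [294, 144, 53, 76, 2313], [277, 159, 8, 9, 30], [283, 165, 11, 4, 19], [281, 170, 7, 8, 28], [487, 175, 6, 11, 14], [284, 178, 8, 13, 71], [272, 185, 6, 11, 28], [535, 186, 6, 10, 30], [486, 194, 9, 8, 31], [302, 218, 10, 6, 31], [280, 220, 6, 20, 42], [288, 223, 5, 7, 19], [494, 226, 27, 12, 69], [468, 253, 7, 3, 13]]
```

View pics/v6.png

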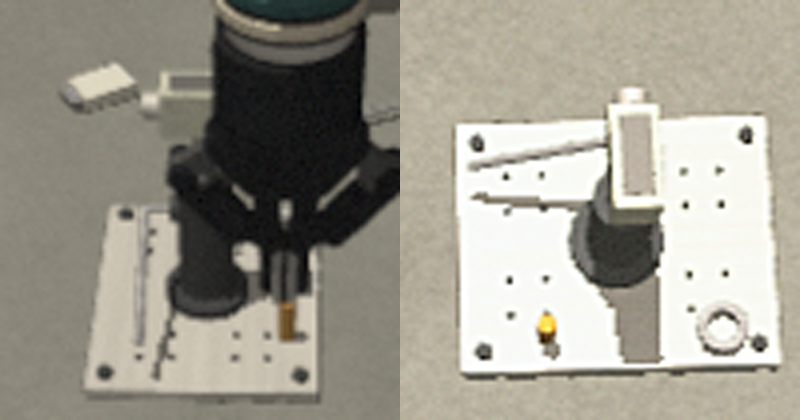

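```bash
python3 - <<'E'
from h import *
s=105/400;k=105/420
x,r=two([("top",((472-400)*100/400+285,166*k+125)),("side",(138*s+240,343*110/420+140))]);print("key end",x,r)
rel=x-np.array([.6235,-.0455,.1]);print(np.linalg.norm(rel),"angle",np.arctan2(rel[2],rel[1]))
for a,b in(((635,212),(632,107)),((615,203),(608,107)),((662,210),(657,106))):
    d=onz("top",((b[0]-400)/4+285,b[1]*k+125),.218)-onz("top",((a[0]-400)/4+285,a[1]*k+125),.218);print("box deg",np.degrees(np.arctan2(d[1],d[0])))
print("F",arm.get_obs()['ft_force'],arm.close_job())
E
```

```text
key end [0.61598556 0.05205296 0.04716009] [np.float64(0.10911214696730386), np.float64(0.1091121469671818)]
0.111198488040256 angle -0.4964126279910195
box deg 2.094425256011105
box deg 4.6809033597099345
box deg 2.9826667082476215
the job is handed in; nothing more can be done
F [ 0.66500984 -0.26315146  0.7404132 ] None
```

I turned the detector so the flat faces the setscrew, tightened the screw with the key and handed the job in at about 22 s. The key is still in the screw and the robot is clear of everything.

- **Alignment:** The first turn left the detector about 1.3° too far clockwise, so I regripped and corrected it. The close wrist view then gave 0.2–1° off the holder's direction. Three edges in the final top view gave 2.1°, 3.0° and 4.7° (average about 3.2°) against the holder's 3.3°. Those hand-picked edges are less precise.
- **Tightening:** The key turned freely at about 3–5 N and did not jam above level. Resistance began to rise at about 0.5 rad below level. I raised the force to a last reading of 17.8 N vertical, about 18 N in total. By my estimate that is about 15 N at the end of the key, above the 12 N asked and below the 25 N limit.
- **Uncertain on the stop:** It felt somewhat springy. The finger kept moving about 1 mm for each 1.7 mm commanded, so I judged "tight" from the rising force and the arm being well below level.
- **After release:** From two views, the key end is 111 mm from the estimated bend (110 mm given) and 0.50 rad below level, within the expected 0.3–0.6 rad. The tool force reads about zero.
- **Other things on the bench:** In the top view, the only differences from the start picture were the detector, the key, their shadows and the robot. The arm still hid parts of both views, so the mug, tray and adapter were not checked clearly at the end. The arm only passed above their side of the bench.

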